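Clear and scrape down the engraver plate

TASK

Get the engraver's work plate ready for the next job: first hang whichever ear defenders stand on it over the rail, so that the bar lies under their top pad between the cups. Then take the scraper block from its blue tray and, holding it with its foot down on the plate, wipe every loose chip off the plate's open edge into the trough (do not push or pick chips with the fingers), and stand the scraper on its foot back in the tray. Once the plate is free of chips, stand the new housings that are on the green mat, lid up, on the half of the plate away from the trough, and leave the other things on the bench alone.

Things in the scene. Friction and masses are not known exactly. Their poses are not given: they have to be found in the camera images.
- plate (a point): A point on the top face of the grey work plate, 45 mm above the bench. Plate and chip trough are one fixed unit, 216 x 400 mm; this point's -y axis points to the trough. The clear plate runs from x -100 to +100 mm and y -140 to +152 mm about this point; aluminium fences 8 mm thick and 12 mm tall stand along both x edges and the +y edge. The edge at y = -140 mm is open and drops into the trough. Half of the plate away from the trough: y above 0.
- trough (a point): Centre of the trough's white floor, 5 mm above the bench (40 mm below the plate's top), axes as the plate's. Inside it is 200 mm (x) by 92 mm (y), from the plate's open edge to blue walls 60 mm tall.
- rail: Fixed rail: a steel bar 16 mm thick and 260 mm long along its own x, between two posts at x = -130 and +130 mm (152 mm tall). Origin on the bench under the bar's middle.
- bar (a point): Middle of the bar, at the top of the bar, 150 mm above the bench; x runs along the bar.
- defender_red: Ear defenders with red cups (sometimes absent), 220 g, rigid: an upside-down U in its own xz plane, standing on its cups on the plate. 160 mm wide (x), 157 mm tall, cups 44 mm deep (y), 100 mm clear between the cups. Its top is a straight black pad 70 mm long (x), 24 mm wide (y) and 32 mm thick, from 125 to 157 mm above the origin: the place to grip, across its width. Origin at the middle, level with the cups' undersides.
- defender_red_crown (a point): Middle of the underside of the top pad of the red ear defenders, 125 mm above their origin: what lies on the bar when they hang.
- defender_yellow: Ear defenders with yellow cups (sometimes absent), 220 g, rigid: an upside-down U in its own xz plane, standing on its cups on the plate. 160 mm wide (x), 157 mm tall, cups 44 mm deep (y), 100 mm clear between the cups. Its top is a straight black pad 70 mm long (x), 24 mm wide (y) and 32 mm thick, from 125 to 157 mm above the origin: the place to grip, across its width. Origin at the middle, level with the cups' undersides.
- defender_yellow_crown (a point): Middle of the underside of the top pad of the yellow ear defenders, 125 mm above their origin: what lies on the bar when they hang.
- scraper: Scraper block, 220 g: an orange block 110 mm long (x), 26 mm thick (y), 30 mm tall with a rubber foot, and on it a black upright handle 70 mm long (x), 22 mm thick (y), reaching from 30 to 92 mm above the foot. Origin at the middle of the foot; it stands on its foot.
- tray_floor (a point): Centre of the floor of the scraper's fixed shallow blue tray, 4 mm above the bench; the tray is 160 mm (x) by 90 mm (y) outside, 150 by 80 mm inside, its rim 12 mm above the bench.
- housing_white: New white plastic housing (sometimes absent), a closed box 70 mm (x) by 50 mm (y) by 50 mm tall, 150 g, with a brass dot on its lid. Origin at the middle of its underside. It starts on a fixed green mat, 180 x 90 mm, 2 mm thick.
- housing_black: New black plastic housing (sometimes absent), a closed box 70 mm (x) by 50 mm (y) by 50 mm tall, 150 g, with a brass dot on its lid. Origin at the middle of its underside. It starts on a fixed green mat, 180 x 90 mm, 2 mm thick.
- chip0: Loose chip (sometimes absent): brass bar end, 36 x 22 mm, 10 mm thick, 18 g, lying flat. Origin at the middle of its underside.
- chip1: Loose chip (sometimes absent): white L-shaped offcut, about 34 x 28 mm, 10 mm thick, 18 g, lying flat. Origin at the middle of its underside.
- chip2: Loose chip (sometimes absent): copper-coloured round slug, 28 mm across, 10 mm thick, 18 g, lying flat. Origin at the middle of its underside.
- chip3: Loose chip (sometimes absent): yellow strip, 40 x 18 mm, 10 mm thick, 18 g, lying flat. Origin at the middle of its underside.
- chip4: Loose chip (sometimes absent): green square, 26 x 26 mm, 10 mm thick, 18 g, lying flat. Origin at the middle of its underside.
- chip5: Loose chip (sometimes absent): brass L-shaped offcut, about 34 x 28 mm, 10 mm thick, 18 g, lying flat. Origin at the middle of its underside.
- chip6: Loose chip (sometimes absent): orange round slug, 32 mm across, 10 mm thick, 18 g, lying flat. Origin at the middle of its underside.
- bottle: Clear cleaner bottle, 60 mm wide, 130 mm tall: a bystander. Origin under its middle.
- tape: Blue roll of tape, 90 mm wide, 24 mm tall: a bystander. Origin under its middle.
- wrench: Steel wrench, 150 mm long, lying on the bench: a bystander.
- screwdriver: Screwdriver, 170 mm long, lying on the bench: a bystander.
- partsbox: Small closed cardboard box, 90 x 70 x 45 mm: a bystander. Origin under its middle.

How it is judged (in metres and radians):
On the way, in this order (a step that is already met when the one before it is completed fails the run):
1. all the ear defenders present hang on the rail, let go (x of defender_red_crown in the frame of bar between -0.115 and 0.115 m and y of defender_red_crown in the frame of bar between -0.045 and 0.045 m and z of defender_red_crown in the frame of bar between -0.012 and 0.025 m and angle between each of defender_red, defender_yellow's own z axis and vertical below 0.5 rad and contact force between each of defender_red, defender_yellow and rail above 0.3 N and contact force between the fingers and defender_red below 0.1 N and linear speed of each of defender_red, defender_yellow below 0.1 m/s and x of defender_yellow_crown in the frame of bar between -0.115 and 0.115 m and y of defender_yellow_crown in the frame of bar between -0.045 and 0.045 m and z of defender_yellow_crown in the frame of bar between -0.012 and 0.025 m and contact force between the fingers and defender_yellow below 0.1 N), for 0.2 s.
2. the scraper, held in the gripper, stands on the plate (x of scraper in the frame of plate between -0.11 and 0.11 m and y of scraper in the frame of plate between -0.16 and 0.16 m and z of scraper in the frame of plate between -0.005 and 0.008 m and angle between scraper's own z axis and vertical below 0.25 rad and contact force between the fingers and scraper above 1 N), for 0.2 s.
3. all chips present lie in the trough (x of chip0 in the frame of trough between -0.102 and 0.102 m and y of chip0 in the frame of trough between -0.055 and 0.055 m and z of each of chip0, chip1, chip2, chip3, chip4, chip5, chip6 in the frame of trough below 0.038 m and x of chip1 in the frame of trough between -0.102 and 0.102 m and y of chip1 in the frame of trough between -0.055 and 0.055 m and x of chip2 in the frame of trough between -0.102 and 0.102 m and y of chip2 in the frame of trough between -0.055 and 0.055 m and x of chip3 in the frame of trough between -0.102 and 0.102 m and y of chip3 in the frame of trough between -0.055 and 0.055 m and x of chip4 in the frame of trough between -0.102 and 0.102 m and y of chip4 in the frame of trough between -0.055 and 0.055 m and x of chip5 in the frame of trough between -0.102 and 0.102 m and y of chip5 in the frame of trough between -0.055 and 0.055 m and x of chip6 in the frame of trough between -0.102 and 0.102 m and y of chip6 in the frame of trough between -0.055 and 0.055 m), for 0.2 s.
4. all the new housings present stand on the back half of the plate, let go (x of housing_white in the frame of plate between -0.1 and 0.1 m and y of housing_white in the frame of plate between 0 and 0.15 m and z of housing_white in the frame of plate between -0.005 and 0.006 m and angle between each of housing_white, housing_black's own z axis and vertical below 0.12 rad and contact force between the fingers and housing_white below 0.1 N and linear speed of each of housing_white, housing_black below 0.03 m/s and x of housing_black in the frame of plate between -0.1 and 0.1 m and y of housing_black in the frame of plate between 0 and 0.15 m and z of housing_black in the frame of plate between -0.005 and 0.006 m and contact force between the fingers and housing_black below 0.1 N), for 0.2 s.
At the end, for the whole second after the job is handed in: Ear defenders hang free by their top pad (its middle within 115 mm along, 45 mm across, -12 to +25 mm in height of the bar's top middle); chips in the trough; scraper upright in the tray, within 40 x 35 mm of its centre; housings upright on the plate, centres in its back half (y above 0) (all of step 1 and all of step 3 and all of step 4 and x of scraper in the frame of tray_floor between -0.04 and 0.04 m and y of scraper in the frame of tray_floor between -0.035 and 0.035 m and z of scraper in the frame of tray_floor between -0.005 and 0.008 m and angle between scraper's own z axis and vertical below 0.15 rad and linear speed of scraper below 0.03 m/s); the robot touches nothing.
It fails at once if the fingers push or pick a chip (more than 1 N) (contact force between the fingers and chip0 above 1 N or contact force between the fingers and chip1 above 1 N or contact force between the fingers and chip2 above 1 N or contact force between the fingers and chip3 above 1 N or contact force between the fingers and chip4 above 1 N or contact force between the fingers and chip5 above 1 N or contact force between the fingers and chip6 above 1 N).
It fails at once if a bystander (bottle, tape, wrench, screwdriver, cardboard box) is moved more than 40 mm (distance of any of bottle, tape, wrench, screwdriver, partsbox from where it was at the start of the episode above 0.04 m).
Of defender_red, defender_yellow only 1 to 2 are there at a start; the rules pass over those that are not, and their reading is None.
Of chip0, chip1, chip2, chip3, chip4, chip5, chip6 only 4 to 7 are there at a start; the rules pass over those that are not, and their reading is None.
Of housing_white, housing_black only 1 to 2 are there at a start; the rules pass over those that are not, and their reading is None.
At some moment in a run one of housing_white, housing_black, chip0, chip1, chip2, chip3, chip4, chip5, chip6 may be knocked a few centimetres aside while the robot is not near it.
It also fails if it takes over 210 s, if anything falls off the work surface, if the arm or the gripper's body presses on something with over 40 N, if the wrist force passes 120 N, or if a joint passes its speed limit or range.

ROBOT

A 7-joint arm with a two-finger parallel gripper is mounted at the origin on the work surface. World frame = base frame: x ahead of the robot, y to its left, z up, the work surface at z = 0. Lengths are in mm, angles in rad, forces in N, time in s.
With the tool pointing down it reaches from about 400 to 900 mm from the base axis. Payload 5.6 kg.
Tool frame: the origin (TCP) lies midway between the tips of the shut fingers; the grasp point (between the pads) lies 19 mm behind it; x points along the fingers, y is the direction in which the jaws open and shut, and the axes are right-handed (so a half turn about x gives the same grasp; the last joint's range is limited). The gripper opens to 92 mm and grips with 3 to 60 N. Pads are 20 mm wide; open, the fingers measure 128 mm over their backs; the gripper's body (75 mm by 189 mm) begins 69 mm behind the grasp point.
Start: joints at [1.185, 0.468, -0.012, 1.603, 0.006, 1.071, -0.056], TCP at [218.441, -612.203, 214.592] pointing down, gripper open.
Joint ranges: [-2.53, 2.53], [-0.31, 2.02], [-1.57, 1.55], [0.28, 2.44], [-1.29, 4.43], [0.15, 1.84], [-2.92, 2.92]. Speed limits (rad/s): [2.57, 2.57, 3.14, 3.14, 3.14, 3.14, 3.14].

INTERFACE

Orientations are given as a rotation vector (axis times angle).
In Python, from cell import robot, grip, kin, viewer gives the robot as it stands. Calls block until the motion is done:
- robot.movep(position, orientation): joint-space move of the TCP to a pose.
- robot.servo_line(position, feed=150, rotation=None): straight line of the TCP; rotation=None keeps the orientation; feed is the mean speed in mm/s.
- robot.goto_joints(angles): joint-space move.
- grip(opening, newtons=None): opening from 0.0 (shut) to 1.0 (fully open); newtons is the grip in N (None keeps the last); returns when the fingers have stopped.
- robot.hold(seconds).
- kin.ik(position, orientation): joint angles nearest the present ones, or None.
- robot.observe(): the state.
- viewer.read_camera(name): name is "scene" or "top" or "wrist"; returns the picture (384x512x3 uint8, red, green, blue); there is no depth.
- viewer.camera_info(name): a dict with "camera_matrix" (3x3 intrinsics, pixels), "R" (3x3) and "t" (3): a world point X has camera coordinates R X + t. Camera axes: x right, y down, z forward; pixel columns grow to the right and rows downward; lengths in mm; the calibration is good to about 2 mm. A picture is of the moment at which its call begins: read the wrist's pose just before it. camera_info takes no time and is no camera call; for the wrist camera it gives the pose at the moment of the call.
A pose or a line that the arm cannot do raises robot.IKError and nothing moves.
- robot.job_done(): hands the job in, once; it reports no verdict.
Trained networks look in the newest picture that a camera, given by its name, has taken for a name from the list of things; names that differ only in an ending like _2 or _b are one class to them, and where a whole thing is asked for, a point or a joint stands for the part that bears it (a point fixed in the world has none). Each returns a list of dicts, best first, with "confidence" (0 to 1); they miss things now and then, are a little off and sometimes report something else, mostly with a low value. They report only what shows in the picture. A call takes as long as a camera call.
- viewer.silhouettes(name, camera): "mask" (384x512 bool, what is visible of it).
- viewer.pinpoint(name, camera): "at" ([x, y, z] in mm, in the coordinates of the camera as it stood for that picture, good to about 4 mm: a listed point, or the origin of a listed thing).
The state is a dict: "t": time; "joints": joint angles; "joint_velocities": joint speeds; "joint_torque": joint torques, N m; "tcp_pos": TCP position; "tcp_rot": TCP orientation; "contact_force": force on the tool from outside, world axes, zero at the start; "wrist_torque": the same for the moment, N m; "grip_width": opening from 0.0 (shut) to 1.0 (fully open).
Only numpy, scipy, OpenCV 4.12 (cv2) and the standard library are available. Lean on these libraries where they do the work, as an engineer would, in place of code of your own. Each camera call takes 0.05 s, during which the arm holds its last target.

## Working session

There is one attempt and no reset: what is moved stays moved. The work goes in short steps, each a Python script; the robot and the scene stay as the last script left them, time stands still between calls to the robot, and variables do not carry over. Pictures are saved under pics/ and viewed, and the job is handed in when it is done.

```bash
ls; mkdir -p pics
cat > h.py <<'E'
import numpy as np, cv2
from cell import robot, grip, kin, viewer
from scipy.spatial.transform import Rotation as Rn
def pic(cam,fn):
    im=viewer.read_camera(cam); cv2.imwrite('pics/'+fn,im[:,:,::-1]); return im
def towld(p,cam,info=None):
    i=info or viewer.camera_info(cam); R=np.array(i['R']);t=np.array(i['t']).ravel()
    return R.T@(np.array(p)-t)
def proj(X,cam,info=None):
    i=info or viewer.camera_info(cam); c=np.array(i['R'])@np.array(X)+np.array(i['t']).ravel()
    q=np.array(i['camera_matrix'])@c; return q[:2]/q[2]
def ray(uv,z,cam,info=None):
    i=info or viewer.camera_info(cam); R=np.array(i['R']);t=np.array(i['t']).ravel()
    d=R.T@np.linalg.solve(np.array(i['camera_matrix']),[uv[0],uv[1],1.]); c=-R.T@t
    return c+d*(z-c[2])/d[2]
E
python3 - <<'E'
from h import *
for c in ['scene','top','wrist']:
    pic(c,f'a_{c}.png'); i=viewer.camera_info(c); print(c,np.round(i['camera_matrix'],1).tolist(),np.round(-np.array(i['R']).T@np.array(i['t']).ravel(),0))
o=robot.observe(); print(o)
E
```

```text
pics
scene [[440.4, 0.0, 261.8], [0.0, 440.4, 192.8], [0.0, 0.0, 1.0]] [1451.  214. 1044.]
top [[387.3, 0.0, 256.8], [0.0, 387.3, 190.9], [0.0, 0.0, 1.0]] [ 388.  -89. 1206.]
wrist [[275.4, 0.0, 255.3], [0.0, 275.4, 185.5], [0.0, 0.0, 1.0]] [ 285. -588.  384.]
{'t': 0.15, 'joints': array([ 1.18501704,  0.46818667, -0.01160047,  1.60338906,  0.00601059,
        1.07139414, -0.05631691]), 'joint_velocities': array([ 9.85133281e-05, -2.84563668e-03, -3.39382518e-04, -5.17729494e-03,
       -1.21850896e-03,  4.64876668e-04,  6.41377044e-04]), 'joint_torque': array([ 8.14476243e-04, -5.20952404e+01, -1.20458225e-02, -2.43977737e+01,
       -5.65180276e-02,  1.51702075e-02,  9.50988851e-05]), 'tcp_pos': array([ 218.25815071, -611.79704399,  213.86105441]), 'tcp_rot': array([ 2.03551616,  0.35364313, -2.03621835]), 'contact_force': array([-0.27255618, -0.59537495, -1.17102749]), 'wrist_torque': array([ 0.03487467, -0.02098476,  0.0319916 ]), 'grip_width': 0.9995113427833596}
```

View pics/a_scene.png

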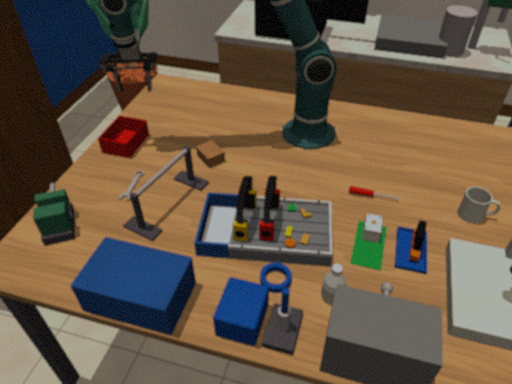

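View pics/a_top.png

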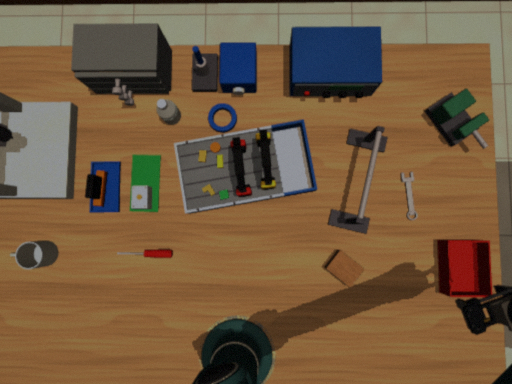

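Run:
```python
from h import *
fixed=['plate','trough','rail','bar','tray_floor','defender_red','defender_red_crown','defender_yellow','defender_yellow_crown','scraper','housing_white','housing_black']+[f'chip{i}' for i in range(7)]+['bottle','tape','partsbox','wrench','screwdriver']
for c in ['top','scene']:
    viewer.read_camera(c); 
    for n in fixed:
        r=viewer.pinpoint(n,c)
        print(c,n,[(round(d['confidence'],2),np.round(towld(d['at'],c),0).tolist()) for d in r[:2]])
print(robot.observe()['t'])
```

```text
top plate [(0.85, [559.0, 15.0, 42.0])]
top trough [(0.92, [594.0, -171.0, 6.0])]
top rail [(0.91, [530.0, -370.0, -0.0])]
top bar [(0.88, [532.0, -372.0, 150.0]), (0.35, [531.0, -366.0, -1.0])]
top tray_floor [(0.78, [505.0, 419.0, 4.0]), (0.67, [480.0, 36.0, 48.0])]
top defender_red [(0.9, [556.0, -19.0, 44.0])]
top defender_red_crown [(0.82, [558.0, -14.0, 168.0])]
top defender_yellow [(0.76, [575.0, -87.0, 43.0]), (0.53, [557.0, -13.0, 169.0])]
top defender_yellow_crown [(0.68, [573.0, -84.0, 167.0])]
top scraper [(0.74, [502.0, 427.0, 1.0])]
top housing_white [(0.67, [473.0, 290.0, 1.0])]
top housing_black []
top chip0 [(0.65, [488.0, 86.0, 44.0]), (0.53, [477.0, 36.0, 47.0])]
top chip1 [(0.65, [488.0, 86.0, 44.0]), (0.53, [477.0, 36.0, 47.0])]
top chip2 [(0.65, [488.0, 86.0, 44.0]), (0.53, [477.0, 36.0, 47.0])]
top chip3 [(0.65, [488.0, 86.0, 44.0]), (0.53, [477.0, 36.0, 47.0])]
top chip4 [(0.65, [488.0, 86.0, 44.0]), (0.53, [477.0, 36.0, 47.0])]
top chip5 [(0.65, [488.0, 86.0, 44.0]), (0.53, [477.0, 36.0, 47.0])]
top chip6 [(0.65, [488.0, 86.0, 44.0]), (0.53, [477.0, 36.0, 47.
[... 1072 characters left out ...]
, [600.0, 108.0, 41.0]), (0.52, [582.0, 55.0, 45.0])]
scene chip2 [(0.65, [600.0, 108.0, 41.0]), (0.52, [582.0, 55.0, 45.0])]
scene chip3 [(0.65, [600.0, 108.0, 41.0]), (0.52, [582.0, 55.0, 45.0])]
scene chip4 [(0.65, [600.0, 108.0, 41.0]), (0.52, [582.0, 55.0, 45.0])]
scene chip5 [(0.65, [600.0, 108.0, 41.0]), (0.52, [582.0, 55.0, 45.0])]
scene chip6 [(0.65, [600.0, 108.0, 41.0]), (0.52, [582.0, 55.0, 45.0])]
scene bottle [(0.7, [735.0, 218.0, -4.0]), (0.22, [600.0, 107.0, 44.0])]
scene tape [(0.59, [726.0, 55.0, -3.0]), (0.56, [621.0, 71.0, 45.0])]
scene partsbox [(0.83, [261.0, -319.0, 1.0])]
scene wrench [(0.62, [483.0, -528.0, -1.0])]
scene screwdriver [(0.7, [297.0, 287.0, -3.0])]
2.65
```

Run:
```python
from h import *
im=cv2.imread('pics/a_top.png')
cv2.imwrite('pics/b1.png',cv2.resize(im[110:225,165:325],None,fx=5,fy=5,interpolation=cv2.INTER_CUBIC))
cv2.imwrite('pics/b2.png',cv2.resize(im[115:240,325:395],None,fx=4,fy=4,interpolation=cv2.INTER_CUBIC))
cv2.imwrite('pics/b3.png',cv2.resize(im[145:220,75:170],None,fx=6,fy=6,interpolation=cv2.INTER_CUBIC))
```

```text
(no output)
```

View pics/b1.png

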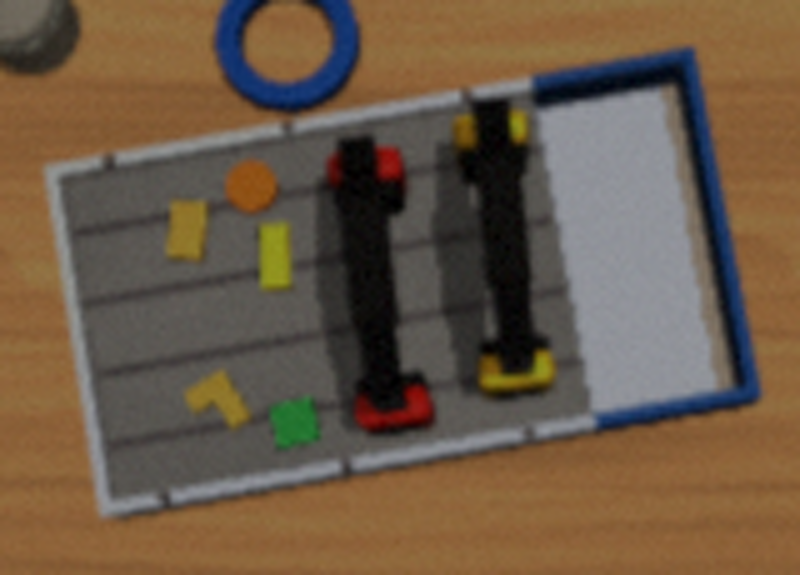

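View pics/b2.png

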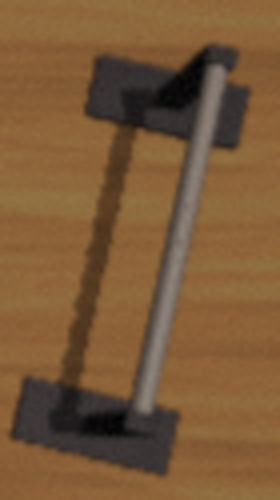

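View pics/b3.png

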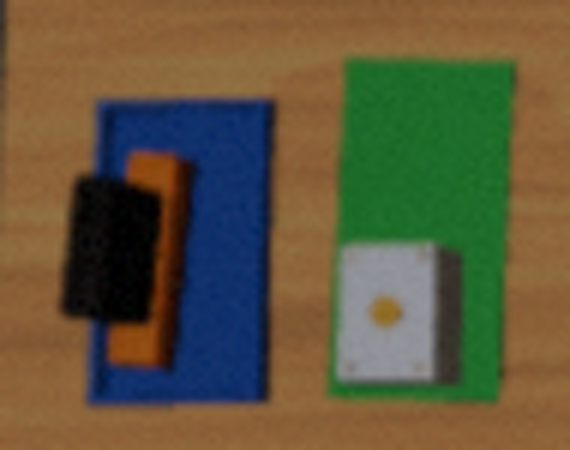

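Run:
```python
from h import *
def R1(p,z,o,s): return ray((p[0]/s+o[0],p[1]/s+o[1]),z,'top')[:2]
def yaw(a,b): d=np.array(a)-b; return np.degrees(np.arctan2(d[1],d[0]))
b1=(165,110),5;b2=(325,115),4;b3=(75,145),6
P=[R1(p,57,*b1) for p in [(45,168),(105,515),(757,395),(690,50)]]
P=np.array(P);print('corners',P.round(0).tolist(),np.linalg.norm(np.diff(P,axis=0),axis=1).round())
print('yaw',yaw(P[0],P[1]),yaw(P[3],P[2]),yaw(P[1],P[2])-90,yaw(P[0],P[3])-90)
c=P.mean(0);print('centre',c)
a,b=R1((213,68),150,*b2),R1((145,408),150,*b2);print('bar',a,b,(a+b)/2,np.linalg.norm(a-b),yaw(a,b))
for n,p,q in [('red',(366,165),(393,405)),('yel',(490,130),(515,370))]:
    a,b=R1(p,95,*b1),R1(q,95,*b1);print(n,a,b,(a+b)/2,np.linalg.norm(a-b),yaw(a,b))
T=[R1(p,12,*b3) for p in [(97,100),(272,100),(266,402),(90,402)]];print('tray',np.round(T),np.mean(T,axis=0),yaw(T[0],T[3]),yaw(T[1],T[2]))
a,b=R1((185,155),30+4,*b3),R1((167,367),34,*b3);print('scr edge',a,b,np.linalg.norm(a-b),yaw(a,b))
a,b=R1((130,153),30+4,*b3),R1((108,363),34,*b3);print('scr edge',a,b,np.linalg.norm(a-b),yaw(a,b))
H=[R1(p,52,*b3) for p in [(342,245),(438,245),(434,382),(337,382)]];print('hous',np.round(H),np.mean(H,axis=0),yaw(H[0],H[3]),yaw(H[1],H[2]))
for n,p in dict(rect=(187,230),orange=(251,186),yel=(275,256),L=(218,400),green=(295,421)).items(): print(n,R1(p,55,*b1))
o=robot.observe();print(Rn.from_rotvec(o['tcp_rot']).as_matrix().round(3))
for i in (0.1,0.2): pass
```

```text
corners [[635.0, 190.0], [425.0, 149.0], [498.0, -239.0], [707.0, -200.0]] [214. 394. 213.]
yaw 11.07041174164706 10.433422032936782 10.653252977165565 10.519954949101859
centre [565.96688646 -24.85616912]
bar [ 647.09435144 -397.68249092] [ 413.04733051 -346.67537207] [ 530.07084098 -372.17893149] 239.5406733297015 -12.294535093165742
red [628.16278681  -7.38599609] [487.62731096 -24.30561941] [557.89504888 -15.84580775] 141.55032187691114 6.8650245379827055
yel [648.90544168 -79.64769513] [508.10987083 -94.58471901] [578.50765626 -87.11620707] 141.58568944092607 6.055866062868184
tray [[586. 462.]
 [586. 369.]
 [428. 366.]
 [428. 459.]] [507.30433353 414.04142133] 1.1887928836344737 0.9857807590667201
scr edge [554.20934135 404.79658746] [445.2364837  409.64766621] 109.08078047982607 -2.548918694204767
scr edge [555.1948097  433.37811911] [447.15683114 440.10552239] 108.24722983112878 -3.56314316948278
hous [[506. 316.]
 [506. 267.]
 [437. 267.]
 [437. 316.]] [471.73664253 291.31273339] -0.13255999602235735 0.07277319365514745
rect [596.94151521 103.41800123]
orange [623.90818428  65.05738192]
yel [581.1315882   49.92326725]
L [493.90080975  82.95371895]
green [481.43260076  36.57506274]
[[-0.     0.336 -0.942]
 [-0.    -0.942 -0.336]
 [-1.     0.     0.   ]]
```

```bash
cat >> h.py <<'E'
def rv(yaw):
    a=np.radians(yaw); c,s=np.cos(a),np.sin(a)
    return Rn.from_matrix(np.array([[0,c,s],[0,s,-c],[-1,0,0]])).as_rotvec()
def st(m=''):
    o=robot.observe(); y=Rn.from_rotvec(o['tcp_rot']).as_matrix()[:,1]
    print(m,'t',round(o['t'],1),'tcp',np.round(o['tcp_pos'],1),'yaw',round(np.degrees(np.arctan2(y[1],y[0])),1),'F',np.round(o['contact_force'],1),'gw',round(o['grip_width'],3))
    return o
BAR=np.array([530.5,-371.]);BY=-12.3
BU=np.array([np.cos(np.radians(BY)),np.sin(np.radians(BY))])
PL=np.array([558.8,14.8]);PY=10.6
def plate(x,y):
    c,s=np.cos(np.radians(PY)),np.sin(np.radians(PY)); return PL+np.array([c*x-s*y,s*x+c*y])
E
python3 - <<'E'
from h import *
for n,p,yw in [('pick',(577,-84,172),6.4-90),('pick2',(555,-15,172),6.7-90),('p1',(587,-383,152),-12.3),('p2',(473,-359,152),-12.3),('scr',(500,430,60),-93),('scr+',(500,430,60),87),('pl',(558,150,80),-80),('pl-',(580,-120,80),-80),('ho',(472,292,40),-90)]:
    for z in (0,170):
        for k in (0,180):
            q=kin.ik(np.array(p)+[0,0,z],rv(yw+k)); print(n,z,k,None if q is None else np.round(q,2))
E
```

```text
pick 0 0 [ 0.34  0.43 -0.33  1.79  0.17  0.94 -1.51]
pick 0 180 [ 0.65  0.53 -0.75  1.77  0.42  1.01  1.42]
pick 170 0 [ 0.4   0.29 -0.39  1.59  0.11  1.29 -1.47]
pick 170 180 [ 0.71  0.37 -0.82  1.57  0.28  1.32  1.54]
pick2 0 0 [ 0.3   0.4  -0.42  1.86  0.2   0.93 -1.66]
pick2 0 180 [ 0.61  0.51 -0.83  1.84  0.44  0.99  1.28]
pick2 170 0 [ 0.39  0.25 -0.52  1.65  0.13  1.27 -1.6 ]
pick2 170 180 [ 0.7   0.34 -0.93  1.63  0.28  1.31  1.41]
p1 0 0 [ 0.73  0.64 -0.3   1.5   0.2   1.03  0.17]
p1 0 180 [ 0.31  0.62  0.33  1.53 -0.22  1.02 -2.66]
p1 170 0 [ 0.73  0.51 -0.32  1.32  0.16  1.34  0.21]
p1 170 180 [ 0.35  0.49  0.28  1.35 -0.13  1.32 -2.73]
p2 0 0 [ 0.83  0.47 -0.31  1.78  0.18  0.92  0.23]
p2 0 180 [ 0.36  0.45  0.31  1.82 -0.17  0.9  -2.62]
p2 170 0 [ 0.85  0.31 -0.33  1.6   0.11  1.25  0.29]
p2 170 180 [ 0.41  0.28  0.22  1.63 -0.07  1.24 -2.7 ]
scr 0 0 [-0.3   0.78 -0.67  1.65  0.58  0.92 -2.82]
scr 0 180 [-0.24  0.82 -0.78  1.64  0.68  0.97  0.26]
scr 170 0 [-0.14  0.68 -0.97  1.52  0.58  1.25 -2.81]
scr 170 180 [-0.1   0.72 -1.04  1.52  0.63  1.28  0.29]
scr+ 0 0 [-0.24  0.82 -0.78  1.64  0.68  0.97  0.26]
scr+ 0 180 [-0.3   0.78 -0.67  1.65  0.58  0.92 -2.82]
scr+ 170 0 [-0.1   0.72 -1.04  1.52  0.63  1.28  0.29]
scr+ 170 180 [-0.14  0.68 -0.97  1.52  0.58  1.25 -2.81]
pl 0 0 [ 0.1   0.6  -0.55  1.85  0.42  0.81 -2.06]
pl 0 180 [ 0.23  0.65 -0.73  1.85  0.57  0.86  0.96]
pl 170 0 [ 0.31  0.45 -0.82  1.71  0.35  1.15 -2.01]
pl 170 180 [ 0.5   0.6  -1.16  1.7   0.57  1.24  0.95]
pl- 0 0 [ 0.36  0.56 -0.28  1.83  0.21  0.78 -1.42]
pl- 0 180 [ 0.65  0.65 -0.67  1.81  0.52  0.86  1.47]
pl- 170 0 [ 0.4   0.36 -0.33  1.69  0.13  1.1  -1.36]
pl- 170 180 [ 0.73  0.46 -0.78  1.67  0.35  1.15  1.61]
ho 0 0 [-0.11  0.67 -0.66  1.92  0.59  0.76 -2.68]
ho 0 180 [ 0.06  0.78 -0.9   1.91  0.8   0.87  0.3 ]
ho 170 0 [ 0.24  0.62 -1.18  1.79  0.63  1.17 -2.71]
ho 170 180 [ 0.19  0.57 -1.09  1.79  0.56  1.13  0.49]
```

Run:
```python
from h import *
o=robot.observe()
robot.servo_line([o['tcp_pos'][0]+40,-540,330],feed=300)
robot.movep([577,-84,330],rv(-83.6)); st()
grip(0.55,20)
robot.servo_line([577,-84,225],feed=250)
pic('wrist','c1.png'); viewer.read_camera('wrist')
for n in ['defender_yellow_crown','defender_red_crown']:
    print(n,[(round(d['confidence'],2),np.round(towld(d['at'],'wrist'),0).tolist()) for d in viewer.pinpoint(n,'wrist')[:2]])
st()
```

```text
t 5.3 tcp [576.9 -85.4 329.7] yaw -83.7 F [ 0.3 -0.3  0.2] gw 0.998
defender_yellow_crown [(0.75, [576.0, -86.0, 170.0]), (0.7, [582.0, 50.0, 44.0])]
defender_red_crown [(0.6, [554.0, -15.0, 172.0])]
 t 6.8 tcp [578.2 -84.  227. ] yaw -83.6 F [ 0.3 -0.9 -0.1] gw 0.551
```

View pics/c1.png

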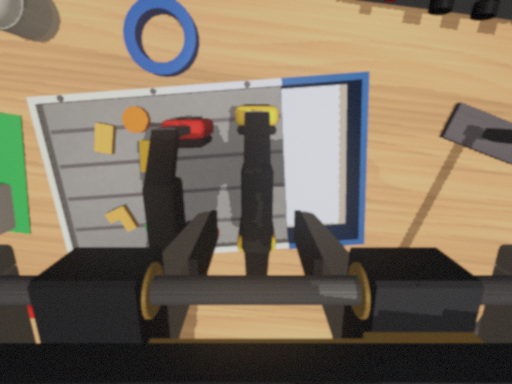

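```bash
cat >> h.py <<'E'
def down(p,z,zmin,step=1.5,F=6):
    f0=robot.observe()['contact_force'][2]
    while z>zmin:
        z=max(z-step,zmin); robot.servo_line([p[0],p[1],z],feed=40)
        if robot.observe()['contact_force'][2]-f0>F: break
    return z
E
python3 - <<'E'
from h import *
robot.servo_line([577,-85,172],feed=120); st()
grip(0.0,25); st('gripped')
robot.servo_line([577,-85,345],feed=250); st('lift')
t=BAR+58*BU
robot.movep([*t,345],rv(-12.3)); st()
pic('wrist','c2.png');pic('scene','c2s.png')
E
```

```text
t 7.4 tcp [577.4 -84.9 172.4] yaw -83.6 F [ 0.2 -0.1  0.7] gw 0.553
gripped t 7.9 tcp [577.3 -84.9 172.5] yaw -83.6 F [-0.9  0.1  3.7] gw 0.26
lift t 8.8 tcp [575.9 -85.1 343. ] yaw -83.6 F [-0.1 -0.4 -3.2] gw 0.261
 t 10.2 tcp [ 587.5 -382.1  344.3] yaw -12.2 F [-0.5  0.6 -2.7] gw 0.261
```

View pics/c2.png

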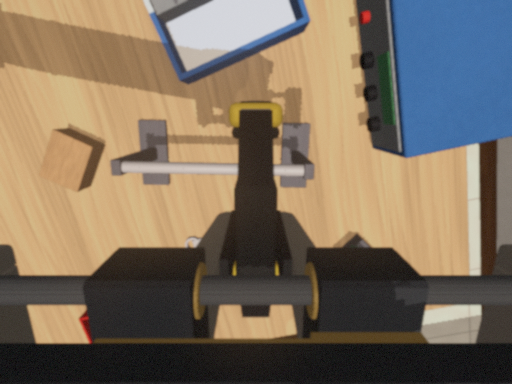

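View pics/c2s.png

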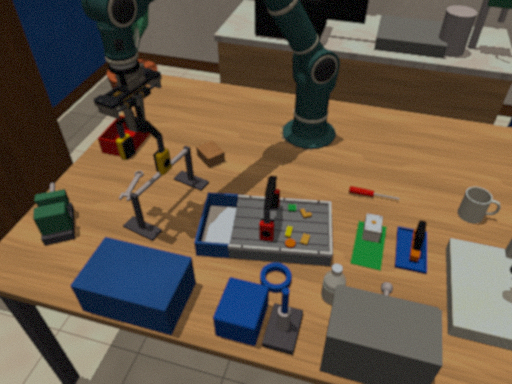

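Run:
```python
from h import *
a=ray((125,167),150,'wrist');b=ray((305,171),150,'wrist');print(a,b,(a+b)/2,np.degrees(np.arctan2(*(b-a)[[1,0]])))
n=np.array([-BU[1],BU[0]]); print('perp off',(a[:2]-BAR)@n,(b[:2]-BAR)@n)
t=BAR+58*BU
robot.servo_line([*t,165],feed=150); st()
z=down(t,165,150.5); st(z)
pic('wrist','c3.png')
```

```text
[ 416.84267928 -343.06232011  150.        ] [ 652.50604402 -399.83708811  150.        ] [ 534.67436165 -371.44970411  150.        ] -13.545276929914856
perp off 3.0839235635992766 -2.184154636001121
 t 11.6 tcp [ 587.9 -383.6  166.3] yaw -12.3 F [ 0.2  0.  -2.5] gw 0.261
151.5 t 13.9 tcp [ 587.3 -383.4  152.4] yaw -12.3 F [-2.4  0.5  4.4] gw 0.258
```

View pics/c3.png

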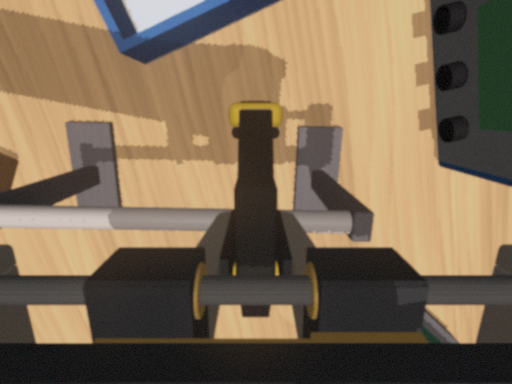

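Run:
```python
from h import *
t=BAR+58*BU
grip(0.6); st()
robot.servo_line([*t,345],feed=250)
robot.movep([555,-15,330],rv(-83.3))
pic('top','c4.png'); viewer.read_camera('top')
print([(round(d['confidence'],2),np.round(towld(d['at'],'top'),0).tolist()) for d in viewer.pinpoint('defender_yellow_crown','top')[:2]])
viewer.read_camera('scene')
print([(round(d['confidence'],2),np.round(towld(d['at'],'scene'),0).tolist()) for d in viewer.pinpoint('defender_yellow_crown','scene')[:2]])
viewer.read_camera('wrist')
print([(round(d['confidence'],2),np.round(towld(d['at'],'wrist'),0).tolist()) for d in viewer.pinpoint('defender_red_crown','wrist')[:2]])
st()
```

```text
t 14.6 tcp [ 587.2 -383.4  151.5] yaw -12.3 F [ 0.1 -0.8 -0.3] gw 0.602
[(0.68, [486.0, -533.0, -3.0]), (0.64, [587.0, -385.0, 150.0])]
[(0.97, [589.0, -380.0, 150.0]), (0.57, [507.0, 421.0, 3.0])]
[(0.72, [560.0, -16.0, 175.0])]
 t 17.4 tcp [555.1 -15.3 329.9] yaw -83.3 F [ 0.4 -0.2  0. ] gw 0.599
```

View pics/c4.png

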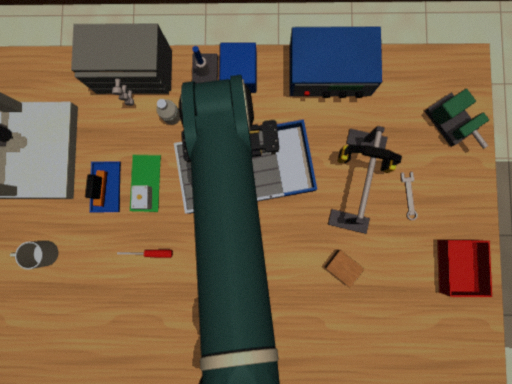

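Yellow defenders hang on the bar's far half (pixels ~370,153). Now red.

Run:
```python
from h import *
robot.servo_line([556,-15,172],feed=180)
grip(0.0,25); st('gripped')
robot.servo_line([556,-15,345],feed=250)
t=BAR-58*BU
robot.movep([*t,345],rv(-12.3))
robot.servo_line([*t,165],feed=150)
z=down(t,165,150.5); st(z)
pic('wrist','c5.png')
grip(0.6); st()
robot.servo_line([*t,330],feed=250)
pic('wrist','c6.png')
# look pose over plate
robot.movep([*(plate(0,-10)),420],rv(10.6-90)); st()
pic('wrist','c7.png');pic('top','c7t.png')
viewer.read_camera('scene')
for n in ['defender_yellow_crown','defender_red_crown']:
  print([(round(d['confidence'],2),np.round(towld(d['at'],'scene'),0).tolist()) for d in viewer.pinpoint(n,'scene')[:2]])
```

```text
gripped t 19.0 tcp [556.1 -14.9 172.3] yaw -83.3 F [-0.5  0.3  1.7] gw 0.257
150.5 t 25.3 tcp [ 474.1 -358.8  152. ] yaw -12.3 F [-2.7  1.7  9.3] gw 0.259
 t 26.0 tcp [ 473.9 -358.7  150.5] yaw -12.3 F [ 0.  -0.3  1.6] gw 0.604
 t 28.5 tcp [560.6   4.  419.3] yaw -79.4 F [ 0.4 -1.2  0.3] gw 0.605
[(0.82, [590.0, -380.0, 148.0]), (0.29, [300.0, 287.0, 1.0])]
[(0.33, [260.0, -319.0, -2.0])]
```

View pics/c6.png

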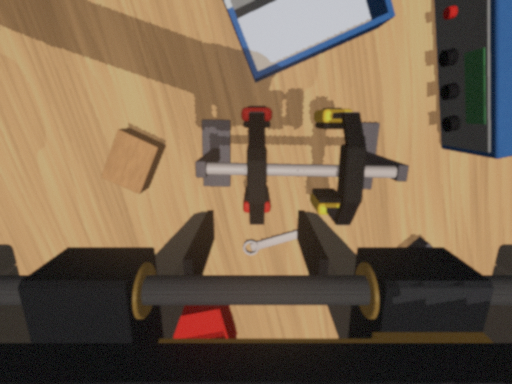

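View pics/c7.png

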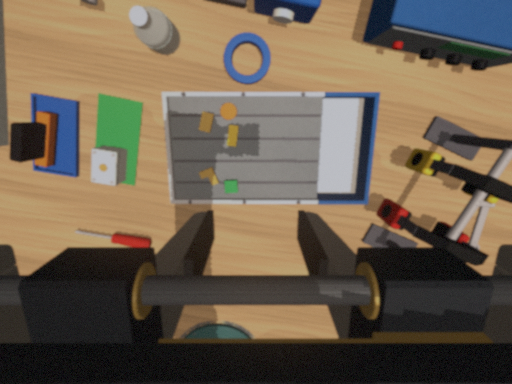

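View pics/c7t.png

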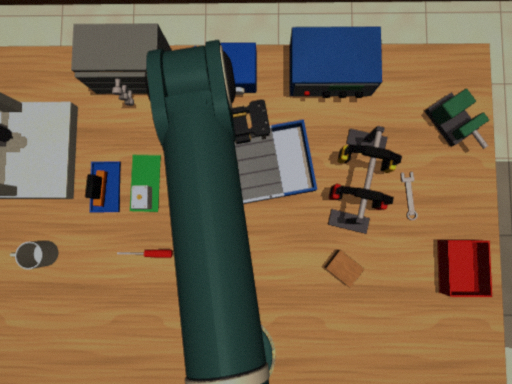

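Run:
```python
from h import *
im=cv2.imread('pics/c7.png')
cv2.imwrite('pics/c7z.png',cv2.resize(im[80:215,155:385],None,fx=3.4,fy=3.4,interpolation=cv2.INTER_CUBIC))
viewer.read_camera('wrist')
for n in ['chip0','plate','trough','scraper','tray_floor','housing_white','housing_black']:
  print(n,[(round(d['confidence'],2),np.round(towld(d['at'],'wrist'),0).tolist()) for d in viewer.pinpoint(n,'wrist')])
def pl(uv,z):
    w=ray(uv,z,'wrist')[:2]-PL;c,s=np.cos(np.radians(PY)),np.sin(np.radians(PY));return np.round([c*w[0]+s*w[1],-s*w[0]+c*w[1]],0)
for uv in [(163,95),(171,204),(379,95),(366,203)]: print(uv,pl(uv,57))
print('chips',{n:pl(uv,53).tolist() for n,uv in dict(rect=(206,122),orange=(229,111),yel=(232,135),L=(209,177),green=(232,186)).items()})
```

```text
chip0 [(0.71, [581.0, 56.0, 47.0]), (0.71, [628.0, 68.0, 46.0]), (0.69, [489.0, 87.0, 48.0]), (0.63, [603.0, 107.0, 43.0]), (0.53, [481.0, 45.0, 46.0])]
plate [(0.66, [565.0, 12.0, 46.0])]
trough [(0.63, [597.0, -163.0, 4.0])]
scraper [(0.57, [507.0, 434.0, 2.0])]
tray_floor [(0.8, [507.0, 419.0, 4.0])]
housing_white [(0.92, [472.0, 296.0, 3.0])]
housing_black []
(163, 95) [104. 160.]
(171, 204) [-107.  162.]
(379, 95) [ 104. -238.]
(366, 203) [-105. -235.]
chips {'rect': [56.0, 84.0], 'orange': [76.0, 40.0], 'yel': [31.0, 35.0], 'L': [-51.0, 83.0], 'green': [-70.0, 37.0]}
```

View pics/c7z.png

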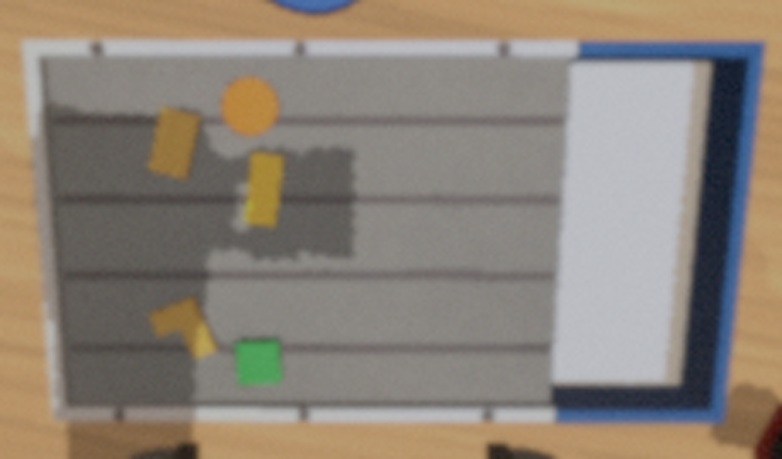

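Run:
```python
from h import *
for z in (0,20,40,60,80,100,150):
    print(z,ray((76,102),z,'top').round(),proj(ray((76,102),z,'top'),'scene').round(),proj(ray((74,197),z,'top'),'scene').round())
im=cv2.imread('pics/a_scene.png')
cv2.imwrite('pics/d1.png',cv2.resize(im[180:384,340:512],None,fx=3.4,fy=2.9,interpolation=cv2.INTER_CUBIC))
```

```text
0 [783. 525.   0.] [448. 340.] [443. 249.]
20 [777. 515.  20.] [446. 333.] [442. 244.]
40 [770. 505.  40.] [444. 326.] [440. 239.]
60 [763. 495.  60.] [443. 318.] [439. 233.]
80 [757. 485.  80.] [441. 311.] [437. 228.]
100 [750. 475. 100.] [439. 303.] [435. 222.]
150 [734. 449. 150.] [433. 284.] [431. 207.]
```

View pics/d1.png

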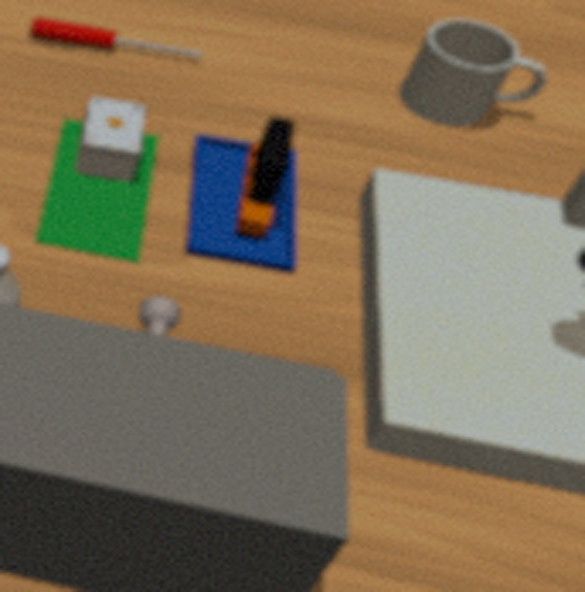

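Run:
```python
from h import *
robot.movep([503,428,220],rv(87)); grip(0.6,40); st()
pic('wrist','d2.png'); viewer.read_camera('wrist')
for n in ['scraper','tray_floor','housing_white']:
  print(n,[(round(d['confidence'],2),np.round(towld(d['at'],'wrist'),0).tolist()) for d in viewer.pinpoint(n,'wrist')[:2]])
```

```text
t 31.1 tcp [503.7 427.4 220.3] yaw 86.9 F [0.8 0.6 0.2] gw 0.6
scraper [(0.74, [507.0, 431.0, 2.0])]
tray_floor [(0.63, [507.0, 419.0, 3.0])]
housing_white [(0.81, [471.0, 296.0, 3.0])]
```

View pics/d2.png

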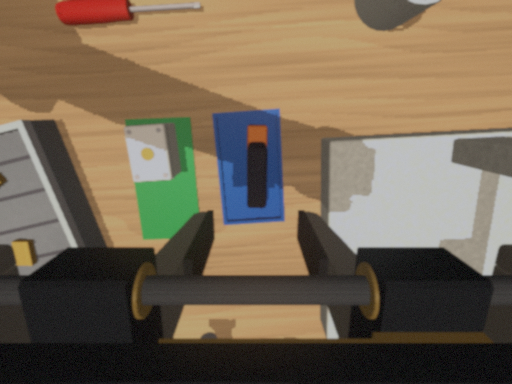

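Run:
```python
from h import *
a=ray((259,143),96,'wrist');b=ray((257,206),96,'wrist');print(a,b,(a+b)/2,np.degrees(np.arctan2(*(b-a)[[1,0]])))
T=[ray(p,12,'wrist')[:2] for p in [(214,114),(278,109),(284,220),(222,224)]];print(np.round(T),np.mean(T,axis=0))
robot.servo_line([503,429,120],feed=200)
robot.servo_line([503,429,62],feed=100); st()
grip(0.0,45); st('gripped')
robot.hold(0.1)
robot.servo_line([503,429,190],feed=200); st()
pic('wrist','d3.png')
```

```text
[462.81592004 434.13001679  96.        ] [533.01231435 428.36879622  96.        ] [497.9141172 431.2494065  96.       ] -4.691913915627868
[[430. 377.]
 [428. 462.]
 [586. 466.]
 [587. 374.]] [507.72098355 419.83643704]
 t 32.7 tcp [502.9 429.4  62. ] yaw 87.0 F [ 0.2 -0.4 -0. ] gw 0.6
gripped t 33.3 tcp [503.2 429.   62.2] yaw 87.0 F [ 0.4 -1.   0.5] gw 0.237
 t 34.2 tcp [502.6 428.  188.5] yaw 87.0 F [-1.1 -0.7 -3.2] gw 0.238
```

View pics/d3.png

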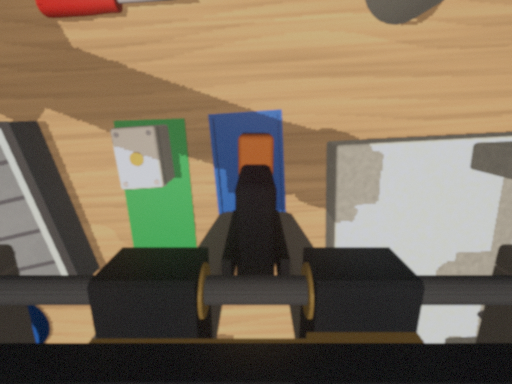

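Run:
```python
from h import *
a=ray((256,134.5),188.5-62+34,'wrist');print(a, robot.observe()['tcp_pos'])
XO=42
p=plate(XO,133)
robot.movep([*p,190],rv(PY+90)); st()
pic('wrist','e1.png')
viewer.read_camera('wrist')
print('chips',[(round(d['confidence'],2),np.round(towld(d['at'],'wrist'),0).tolist()) for d in viewer.pinpoint('chip0','wrist')])
```

```text
[446.06319419 431.52205224 160.5       ] [502.4819468  427.90039668 188.04699311]
 t 35.4 tcp [575.1 154.9 190. ] yaw 100.7 F [-0.4  1.7 -2.3] gw 0.24
chips [(0.93, [602.0, 104.0, 44.0]), (0.89, [631.0, 68.0, 45.0]), (0.65, [479.0, 39.0, 50.0]), (0.56, [488.0, 86.0, 47.0]), (0.55, [580.0, 53.0, 43.0])]
```

View pics/e1.png

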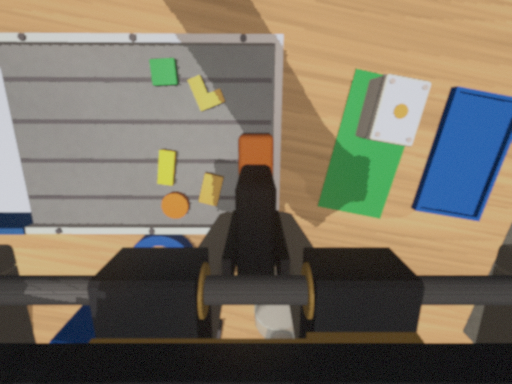

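Run:
```python
from h import *
X=41
p=plate(X,130)
robot.servo_line([*p,112],feed=150)
z=down(p,112,100.5,step=1.0,F=4); st(z)
z+=0.5
robot.servo_line([*p,z],feed=30); robot.hold(0.3); st('down')
e=plate(X,-60); robot.servo_line([*e,z],feed=90); st()
pic('wrist','e2.png')
e=plate(X,-143); robot.servo_line([*e,z],feed=90); st(); robot.hold(0.2)
pic('wrist','e3.png')
robot.servo_line([*e,160],feed=150); st()
```

```text
102.0 t 38.7 tcp [575.5 150.3 103.2] yaw 100.6 F [-2.  -1.4  6.9] gw 0.235
down t 39.2 tcp [575.5 150.3 103.2] yaw 100.6 F [-2.1 -1.7  6.1] gw 0.235
 t 41.5 tcp [610.6 -35.2 103.2] yaw 100.6 F [-0.4  3.2  5.3] gw 0.238
 t 42.6 tcp [ 626.3 -119.6  103.5] yaw 100.6 F [-0.3  0.9  7.8] gw 0.233
 t 43.4 tcp [ 624.6 -119.2  159. ] yaw 100.6 F [ 0.6 -0.7 -2.9] gw 0.237
```

View pics/e2.png

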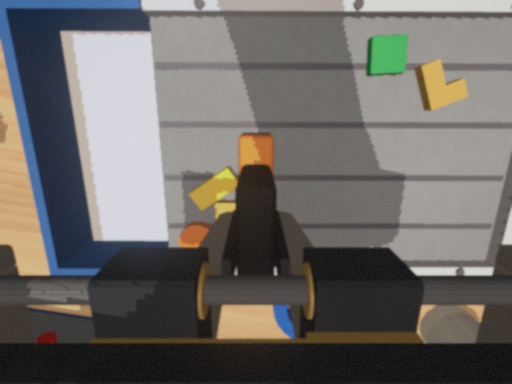

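View pics/e3.png

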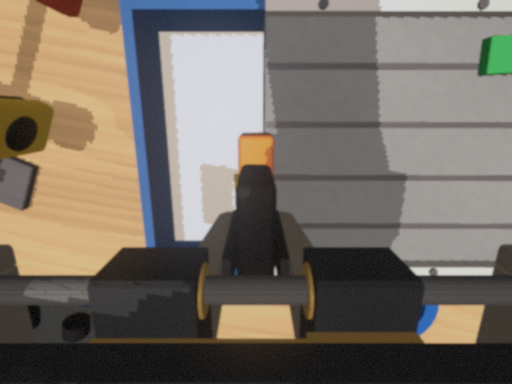

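Run:
```python
from h import *
X=-41
e=plate(41,-125); robot.servo_line([*e,160],feed=150)
pic('wrist','e4.png')
m=plate(0,0); robot.servo_line([*m,170],feed=250)
p=plate(X,130); robot.servo_line([*p,160],feed=250)
pic('wrist','e5.png'); viewer.read_camera('wrist')
print('chips',[(round(d['confidence'],2),np.round(towld(d['at'],'wrist'),0).tolist()) for d in viewer.pinpoint('chip0','wrist')])
st()
```

```text
chips [(0.77, [478.0, 42.0, 46.0]), (0.56, [487.0, 91.0, 49.0]), (0.45, [653.0, -122.0, 16.0]), (0.41, [672.0, -133.0, 25.0])]
 t 45.2 tcp [495.8 133.  159.8] yaw 100.4 F [-0.2 -0.5 -2.9] gw 0.234
```

View pics/e4.png

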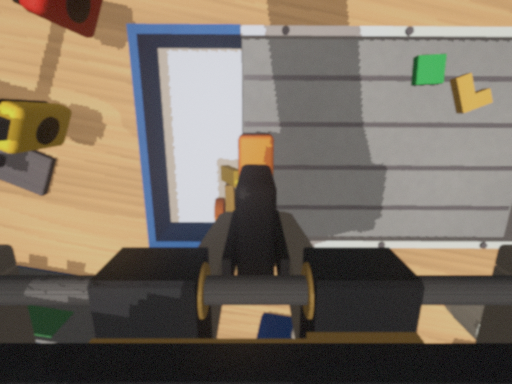

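View pics/e5.png

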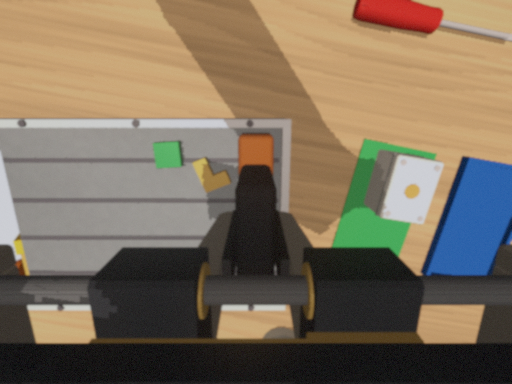

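Run:
```python
from h import *
X=-40
p=plate(X,130)
robot.servo_line([*p,112],feed=150)
z=down(p,106,101,step=1.0,F=4); st(z)
z+=0.5
e=plate(X,-143); robot.servo_line([*e,z],feed=90); st(); robot.hold(0.2)
robot.servo_line([*e,160],feed=150)
e=plate(0,60); robot.servo_line([*e,200],feed=250)
pic('wrist','e6.png'); viewer.read_camera('wrist')
print('chips',[(round(d['confidence'],2),np.round(towld(d['at'],'wrist'),0).tolist()) for d in viewer.pinpoint('chip0','wrist')])
pic('scene','e6s.png'); 
print('chips',[(round(d['confidence'],2),np.round(towld(d['at'],'scene'),0).tolist()) for d in viewer.pinpoint('chip0','scene')])
st()
```

```text
102.0 t 46.8 tcp [495.8 135.4 103.2] yaw 100.6 F [-2.7 -1.5 10. ] gw 0.234
 t 50.0 tcp [ 546.1 -131.1  103.2] yaw 100.6 F [-1.7  5.9  4.6] gw 0.239
chips [(0.73, [535.0, -154.0, 24.0]), (0.69, [654.0, -123.0, 16.0]), (0.66, [620.0, -124.0, 23.0]), (0.66, [507.0, -159.0, 16.0]), (0.57, [671.0, -128.0, 26.0]), (0.17, [474.0, 295.0, 2.0])]
chips [(0.63, [538.0, -155.0, 19.0]), (0.6, [510.0, -159.0, 15.0]), (0.53, [621.0, -122.0, 21.0]), (0.47, [650.0, -117.0, 16.0])]
 t 51.9 tcp [547.8  72.4 199.6] yaw 100.5 F [-0.1  0.5 -2.2] gw 0.236
```

View pics/e6.png

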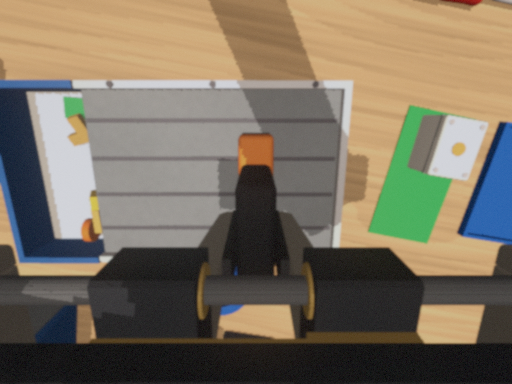

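View pics/e6s.png

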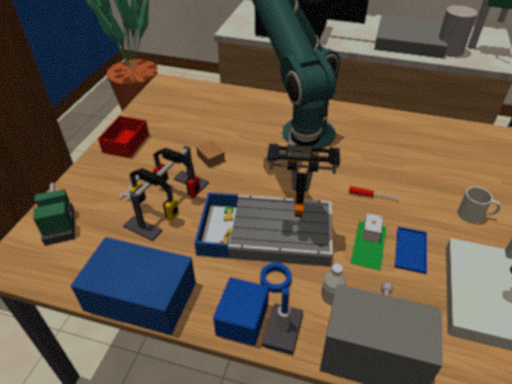

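Run:
```python
from h import *
p=[508.5,417.5]
robot.movep([*p,190],rv(91)); st()
robot.servo_line([*p,72],feed=150)
z=down(p,72,59.5,step=1.0,F=4); st(z)
grip(0.6); robot.hold(0.1)
robot.servo_line([*p,200],feed=200)
h=(472,294)
robot.movep([*h,240],rv(90)); st()
pic('wrist','f1.png'); viewer.read_camera('wrist')
for n in ['scraper','tray_floor','housing_white','housing_black','chip0']:
  print(n,[(round(d['confidence'],2),np.round(towld(d['at'],'wrist'),0).tolist()) for d in viewer.pinpoint(n,'wrist')])
```

```text
t 53.2 tcp [509.8 415.8 189.7] yaw 90.9 F [ 0.5 -0.2 -3.3] gw 0.236
61.0 t 56.9 tcp [508.7 417.8  62.3] yaw 91.0 F [-0.6 -1.8  5.6] gw 0.238
 t 59.1 tcp [472.2 293.5 239.4] yaw 89.9 F [-0.6  0.6  1.1] gw 0.6
scraper [(0.62, [512.0, 424.0, 1.0])]
tray_floor [(0.95, [506.0, 421.0, 2.0])]
housing_white [(0.58, [472.0, 297.0, 2.0])]
housing_black []
chip0 []
```

View pics/f1.png

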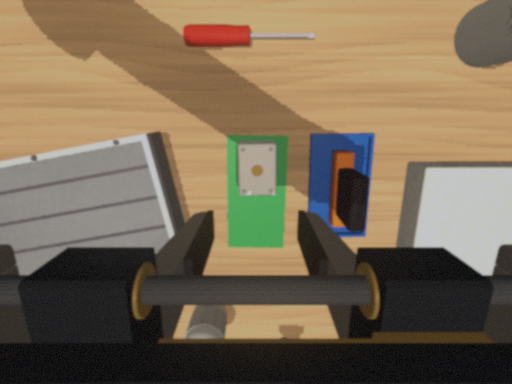

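Run:
```python
from h import *
C=[ray(p,52,'wrist')[:2] for p in [(238,143),(276,143),(276,195),(239,195)]];C=np.array(C);c=C.mean(0);print(C.round(),c)
h=(472,294.5)
grip(0.75,25)
robot.servo_line([*h,90],feed=200); robot.servo_line([*h,20],feed=100); st()
grip(0,25); st('grip')
robot.servo_line([*h,170],feed=200); st('lift')
pic('wrist','f2.png')
p=plate(0,80)
robot.movep([*p,170],rv(100.6)); st()
pic('wrist','f3.png')
```

```text
[[438. 273.]
 [437. 322.]
 [507. 323.]
 [507. 273.]] [472.45332989 297.77866918]
 t 61.6 tcp [472.1 295.   20.3] yaw 90.0 F [ 0.1  0.5 -0.4] gw 0.751
grip t 62.0 tcp [472.4 294.7  20.5] yaw 90.0 F [ 0.4 -0.4  3.1] gw 0.542
lift t 62.9 tcp [471.5 293.6 168.8] yaw 90.0 F [ 0.2 -0.2 -2. ] gw 0.542
 t 63.8 tcp [543.4  95.  169.8] yaw 100.7 F [-0.1  0.1 -1.9] gw 0.542
```

View pics/f3.png

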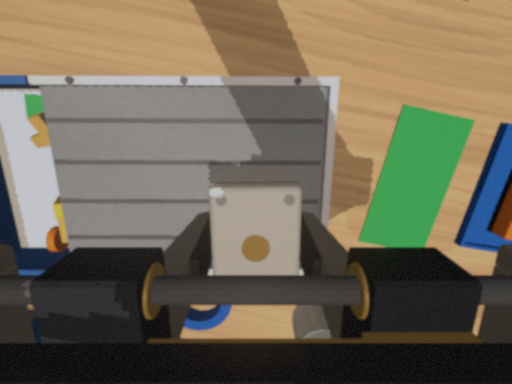

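Run:
```python
from h import *
p=plate(0,75)
robot.servo_line([*p,72],feed=150)
z=down(p,72,60.5,step=1.0,F=3); st(z)
grip(0.75); robot.hold(0.1); st()
robot.servo_line([*p,200],feed=200)
q=[470,0,380]
robot.servo_line([470,-60,380],feed=300)
robot.movep([400,-420,330],rv(-40)); st()
pic('scene','g1s.png');pic('top','g1t.png');
for c in ['scene','top']:
  viewer.read_camera(c)
  for n in ['defender_red_crown','defender_yellow_crown','scraper','tray_floor','housing_white','housing_black','chip0','bottle','tape','partsbox','wrench','screwdriver']:
    print(c,n,[(round(d['confidence'],2),np.round(towld(d['at'],c),0).tolist()) for d in viewer.pinpoint(n,c) if d['confidence']>.3])
```

```text
63.0 t 66.9 tcp [545.1  88.6  63.5] yaw 100.6 F [-2.3 -0.7  5. ] gw 0.544
 t 67.5 tcp [545.   88.5  62.9] yaw 100.6 F [-0.1  0.1 -0.1] gw 0.748
 t 70.9 tcp [ 401.  -418.7  329.8] yaw -39.8 F [-0.4  0.4  0.1] gw 0.746
scene defender_red_crown [(0.72, [261.0, -321.0, -0.0]), (0.55, [470.0, -353.0, 146.0])]
scene defender_yellow_crown [(0.76, [586.0, -381.0, 146.0])]
scene scraper [(0.66, [504.0, 419.0, 1.0])]
scene tray_floor [(0.8, [505.0, 423.0, 1.0])]
scene housing_white [(0.74, [545.0, 91.0, 41.0])]
scene housing_black []
scene chip0 [(0.62, [511.0, -158.0, 15.0]), (0.59, [620.0, -120.0, 20.0]), (0.52, [650.0, -117.0, 14.0]), (0.42, [536.0, -152.0, 24.0])]
scene bottle [(0.61, [739.0, 220.0, -2.0])]
scene tape [(0.89, [725.0, 55.0, -3.0])]
scene partsbox [(0.87, [262.0, -322.0, 1.0])]
scene wrench [(0.62, [513.0, -163.0, 17.0]), (0.55, [481.0, -531.0, -1.0]), (0.49, [589.0, -165.0, 2.0])]
scene screwdriver [(0.49, [300.0, 289.0, 0.0]), (0.44, [556.0, 17.0, 43.0])]
top defender_red_crown [(0.96, [475.0, -361.0, 147.0])]
top defender_yellow_crown [(0.91, [584.0, -384.0, 147.0]), (0.66, [735.0, 212.0, -1.0]), (0.36, [477.0, -361.0, 147.0])]
top scraper [(0.91, [508.0, 415.0, 3.0]), (0.62, [531.0, -369.0, -3.0]), (0.41, [475.0, -362.0, 24.0])]
top tray_floor [(0.95, [508.0, 417.0, 3.0])]
top housing_white [(0.73, [544.0, 89.0, 43.0]), (0.69, [737.0, 213.0, -2.0])]
top housing_black []
top chip0 [(0.61, [505.0, 416.0, 2.0]), (0.59, [653.0, -123.0, 18.0]), (0.45, [536.0, -157.0, 22.0]), (0.44, [620.0, -124.0, 23.0]), (0.44, [669.0, -130.0, 17.0]), (0.37, [513.0, -165.0, 17.0])]
top bottle [(0.91, [739.0, 215.0, -1.0])]
top tape [(0.57, [726.0, 45.0, 1.0])]
top partsbox [(0.75, [266.0, -315.0, -5.0])]
top wrench [(0.89, [482.0, -534.0, -4.0]), (0.6, [534.0, -158.0, 16.0])]
top screwdriver []
```

View pics/g1s.png

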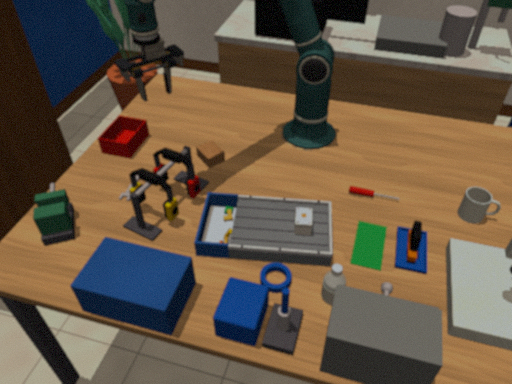

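View pics/g1t.png

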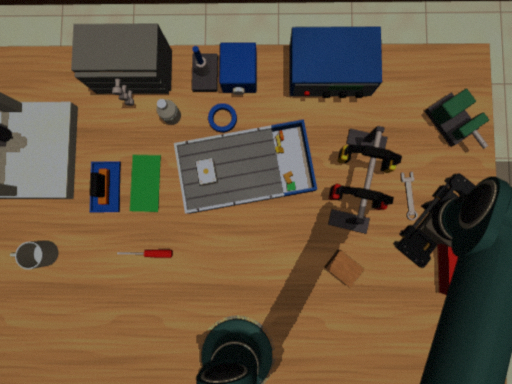

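Run:
```python
from h import *
robot.hold(0.3)
im=pic('top','g2.png')[:,:,::-1]
cv2.imwrite('pics/g2z.png',cv2.resize(im[110:225,165:325],None,fx=5,fy=5,interpolation=cv2.INTER_CUBIC))
```

```text
(no output)
```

View pics/g2z.png

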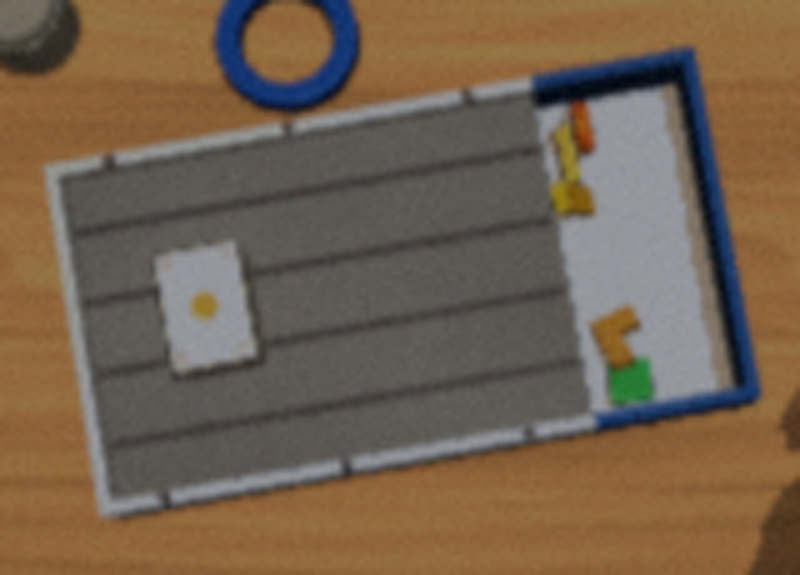

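The zoomed view shows the plate clear except for the housing, lid up at about (205,305). All five chips are in the trough, at (570–640, 110–385).

Run:
```python
from h import *
robot.job_done(); print(robot.observe()['t'])
```

```text
the job is handed in; nothing more can be done
the job is handed in; nothing more can be done
```

The job was finished and handed in at about 71 s of the 210 s allowed. `job_done()` reports no verdict, so I only have my own final checks.

- **Ear defenders:** I hung the yellow pair, then the red pair, over the rail. Both crowns read within about 5 mm of the bar's top, and both are let go.
- **Chips:** Five chips were present. Two wipes with the scraper held foot-down pushed all of them into the trough. The fingers stayed well above the chips throughout.
- **Scraper:** It stands upright in its tray, within about 5 mm of the centre.
- **Housing:** Only the white one was present. It stands lid up on the back half of the plate, at about y = +75 mm in the plate's frame.
- **Last pictures:** The plate is clear of chips, the mat is empty and the arm touches nothing. The bystanders are where they were.
- **Checks that disagreed:** The networks gave a few false detections, such as the cardboard box reported as the red crown. The final top-camera check did not find the screwdriver, but the scene camera and the picture show it in place. The scene camera also reported only four of the five chips, but all five show in the top picture.

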